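# Load the test rack with relay modules in reverse order

## Task

Move the four relay modules from the aluminium cooling rack to the light grey test rack, one upright in each bay, with the row reversed left to right: the module next to the cooling rack's white end block goes into the bay next to the test rack's white end block (at its other end), and so on along the row to the black blocks. Set each one down on the floor of its bay; do not drop, throw or knock one over.

Things in the scene. Friction and masses are not known exactly. Their poses are not given: they have to be found in the camera images.
- module_red_center (a point): Loose plug-in relay module with a red plastic case: an upright box 34 (own x) by 24 (own y) by 60 mm tall, about 90 g, two screw heads on its top. This point is its centre, 30 mm above its underside; own z is up. At the start it stands in the cradle of its own colour on the cooling rack, its x roughly along the cradle's x; its centre is then 44 mm above the bench. Plain to grasp from above across its 34 mm.
- module_yellow_center (a point): Loose plug-in relay module with a yellow plastic case: an upright box 34 (own x) by 24 (own y) by 60 mm tall, about 90 g, two screw heads on its top. This point is its centre, 30 mm above its underside; own z is up. At the start it stands in the cradle of its own colour on the cooling rack, its x roughly along the cradle's x; its centre is then 44 mm above the bench. Plain to grasp from above across its 34 mm.
- module_blue_center (a point): Loose plug-in relay module with a blue plastic case: an upright box 34 (own x) by 24 (own y) by 60 mm tall, about 90 g, two screw heads on its top. This point is its centre, 30 mm above its underside; own z is up. At the start it stands in the cradle of its own colour on the cooling rack, its x roughly along the cradle's x; its centre is then 44 mm above the bench. Plain to grasp from above across its 34 mm.
- module_green_center (a point): Loose plug-in relay module with a green plastic case: an upright box 34 (own x) by 24 (own y) by 60 mm tall, about 90 g, two screw heads on its top. This point is its centre, 30 mm above its underside; own z is up. At the start it stands in the cradle of its own colour on the cooling rack, its x roughly along the cradle's x; its centre is then 44 mm above the bench. Plain to grasp from above across its 34 mm.
- cradle_red: Fixed cradle on the cooling rack with two red walls (its front and back), 70 (x) by 58 (y) mm outside, pocket 54 by 44 mm. Origin: centre of its underside, 10 mm above the bench; its pocket floor is 4 mm and its wall tops 12 mm above that. Its axes are parallel to the cooling rack's; any of the four cradles may be at any place of the row.
- cradle_yellow: Fixed cradle on the cooling rack with two yellow walls (its front and back), 70 (x) by 58 (y) mm outside, pocket 54 by 44 mm. Origin: centre of its underside, 10 mm above the bench; its pocket floor is 4 mm and its wall tops 12 mm above that. Its axes are parallel to the cooling rack's; any of the four cradles may be at any place of the row.
- cradle_blue: Fixed cradle on the cooling rack with two blue walls (its front and back), 70 (x) by 58 (y) mm outside, pocket 54 by 44 mm. Origin: centre of its underside, 10 mm above the bench; its pocket floor is 4 mm and its wall tops 12 mm above that. Its axes are parallel to the cooling rack's; any of the four cradles may be at any place of the row.
- cradle_green: Fixed cradle on the cooling rack with two green walls (its front and back), 70 (x) by 58 (y) mm outside, pocket 54 by 44 mm. Origin: centre of its underside, 10 mm above the bench; its pocket floor is 4 mm and its wall tops 12 mm above that. Its axes are parallel to the cooling rack's; any of the four cradles may be at any place of the row.
- cooling_rack: Cooling rack: fixed aluminium plate 72 (x) by 282 (y) by 10 mm carrying the four coloured cradles in a row, at y = -90, -30, +30 and +90 mm. Origin: centre of its underside, on the bench. White end block at its +y end, black one at its -y end, 131 mm from the origin, tops 36 mm above the bench. Its yaw is within 0.12 rad of zero.
- test_rack: Test rack: fixed, light grey, 74 (x) by 282 (y) mm, four like bays in a row, centred at x = 0, y = -90, -30, +30, +90 mm. Origin: centre of its underside, on the bench. Pockets 54 (x) by 44 (y) mm, floor 14, wall tops 22 mm above the bench; a module in a bay has its centre at 44 mm. White end block at its -y end, black at +y (131 mm out, tops 36 mm up). Yaw within 0.12 rad of zero.
There are look-alikes about, which are no part of the job. There is more than one size of the part that bears module_green_center; the job needs the larger.

How it is judged (in metres and radians):
At the end, for the whole second after the job is handed in: Each module stands upright (within 7 degrees), at rest, on the floor of its bay (within 12 mm of its centre along the row, 16 mm across, 6 mm in height): counted from the white blocks, the nth module of the cooling rack (by its cradle) is in the nth bay of the test rack (((y of cradle_red in the frame of cooling_rack between 0.08 and 0.1 m and y of module_red_center in the frame of test_rack between -0.102 and -0.078 m) or (y of cradle_red in the frame of cooling_rack between 0.02 and 0.04 m and y of module_red_center in the frame of test_rack between -0.042 and -0.018 m) or (y of cradle_red in the frame of cooling_rack between -0.04 and -0.02 m and y of module_red_center in the frame of test_rack between 0.018 and 0.042 m) or (y of cradle_red in the frame of cooling_rack between -0.1 and -0.08 m and y of module_red_center in the frame of test_rack between 0.078 and 0.102 m)) and x of module_red_center in the frame of test_rack between -0.016 and 0.016 m and z of module_red_center in the frame of test_rack between 0.038 and 0.05 m and angle between each of module_red_center, module_yellow_center, module_blue_center, module_green_center's own z axis and vertical below 0.12 rad and linear speed of each of module_red, module_yellow, module_blue, module_green below 0.02 m/s and angular speed of each of module_red, module_yellow, module_blue, module_green below 0.2 rad/s and ((y of cradle_yellow in the frame of cooling_rack between 0.08 and 0.1 m and y of module_yellow_center in the frame of test_rack between -0.102 and -0.078 m) or (y of cradle_yellow in the frame of cooling_rack between 0.02 and 0.04 m and y of module_yellow_center in the frame of test_rack between -0.042 and -0.018 m) or (y of cradle_yellow in the frame of cooling_rack between -0.04 and -0.02 m and y of module_yellow_center in the frame of test_rack between 0.018 and 0.042 m) or (y of cradle_yellow in the frame of cooling_rack between -0.1 and -0.08 m and y of module_yellow_center in the frame of test_rack between 0.078 and 0.102 m)) and x of module_yellow_center in the frame of test_rack between -0.016 and 0.016 m and z of module_yellow_center in the frame of test_rack between 0.038 and 0.05 m and ((y of cradle_blue in the frame of cooling_rack between 0.08 and 0.1 m and y of module_blue_center in the frame of test_rack between -0.102 and -0.078 m) or (y of cradle_blue in the frame of cooling_rack between 0.02 and 0.04 m and y of module_blue_center in the frame of test_rack between -0.042 and -0.018 m) or (y of cradle_blue in the frame of cooling_rack between -0.04 and -0.02 m and y of module_blue_center in the frame of test_rack between 0.018 and 0.042 m) or (y of cradle_blue in the frame of cooling_rack between -0.1 and -0.08 m and y of module_blue_center in the frame of test_rack between 0.078 and 0.102 m)) and x of module_blue_center in the frame of test_rack between -0.016 and 0.016 m and z of module_blue_center in the frame of test_rack between 0.038 and 0.05 m and ((y of cradle_green in the frame of cooling_rack between 0.08 and 0.1 m and y of module_green_center in the frame of test_rack between -0.102 and -0.078 m) or (y of cradle_green in the frame of cooling_rack between 0.02 and 0.04 m and y of module_green_center in the frame of test_rack between -0.042 and -0.018 m) or (y of cradle_green in the frame of cooling_rack between -0.04 and -0.02 m and y of module_green_center in the frame of test_rack between 0.018 and 0.042 m) or (y of cradle_green in the frame of cooling_rack between -0.1 and -0.08 m and y of module_green_center in the frame of test_rack between 0.078 and 0.102 m)) and x of module_green_center in the frame of test_rack between -0.016 and 0.016 m and z of module_green_center in the frame of test_rack between 0.038 and 0.05 m); the robot touches nothing.
It fails at once if a module is dropped or thrown: it moves faster than 0.7 m/s while the fingers do not touch it ((linear speed of module_red above 0.7 m/s and contact force between module_red and the fingers below 0.05 N) or (linear speed of module_yellow above 0.7 m/s and contact force between module_yellow and the fingers below 0.05 N) or (linear speed of module_blue above 0.7 m/s and contact force between module_blue and the fingers below 0.05 N) or (linear speed of module_green above 0.7 m/s and contact force between module_green and the fingers below 0.05 N)).
It fails at once if a module is knocked over (tilted by more than 60 degrees) (angle between any of module_red_center, module_yellow_center, module_blue_center, module_green_center's own z axis and vertical above 1.05 rad).
It also fails if it takes over 90 s, if anything falls off the work surface, if the arm or the gripper's body presses on something with over 40 N, if the wrist force passes 120 N, or if a joint passes its speed limit or range.

## Robot

A 6-joint arm with a two-finger parallel gripper is mounted at the origin on the work surface. World frame = base frame: x ahead of the robot, y to its left, z up, the work surface at z = 0. Lengths are in mm, angles in degrees, forces in N, time in s.
With the tool pointing down it reaches from about 325 to 900 mm from the base axis. Payload 6.1 kg.
Tool frame: the origin (TCP) lies at the very end of the fingers, on their centre line; the grasp point (between the pads) lies 19 mm behind it (r.grip_depth is the distance from the TCP to the grasp point, in mm); z points along the fingers, y is the line along which they close (so a half turn about z gives the same grasp; the last joint's range is limited). The gripper opens to 85 mm and grips with 20 to 120 N. Pads are 22 mm wide; open, the fingers measure 114 mm over their backs; the gripper's body (76 mm by 85 mm) begins 54 mm behind the grasp point. The pads swing forward as they close: fully open they stand 13 mm farther back than shut.
Start: joints at [65.942, 12.628, 87.462, -0, 79.91, -7.225], TCP at [180.993, 598.212, 207] pointing down, gripper open.
Joint ranges: [-170.65, 170.65], [-52.31, 119.04], [5.05, 147.46], [-71.25, 251.25], [11.57, 151.72], [-153.62, 153.62]. Speed limits (degrees/s): [147.25, 147.25, 172.46, 180, 180, 180].

## Interface

Orientations are given as a 3x3 rotation matrix whose columns are the frame's x, y, z axes.
In Python, from workcell import r gives the robot as it stands.
- The arm moves only by the tool arm_command, never from a script. Its argument "commands" is a list of rows, each an object with "xyz": the shift along the tool's x, y, z each as a share of 0.08 m, from -1 to 1, a list of three; "yaw": the turn about the tool's z as a share of 90 degrees, from -1 to 1. In form: [{"xyz": [dx, dy, dz], "yaw": yaw}, ...]. A call has 1 to 5 rows; each row is the pose to reach, as a shift and turn from the pose commanded when the call began, along the tool's axes at that moment; what a row does not reach only later rows make up. A row lasts 1/10 s, in which the tool goes at most 50 mm and 8.59 degrees, less where a joint would pass 70% of its speed; a pose out of reach is approached as far as the arm can. A call with a number of a shift or a turn outside -1 to 1 is refused whole. A call with a gripper value outside its range is refused whole. "fingers" is the closure, from -1 (fully open) to 1 (shut), set as the call begins (left out, the last holds). The fingers move at their own pace and stop on an object; "grip_force" is the grip in N (left out, the last holds). Time passes only in rows, so rows that repeat a pose let the fingers close. It gives the time, the measured TCP pose, the force, the opening and the grip force at its end, in the units of the state.
- r.observe(): the state, without advancing time (a new reading comes with each control period).
- r.capture(name): name is "scene" or "top" or "wrist"; returns a dict with "color" (384x512x3 uint8, red, green, blue), "intrinsics" (3x3 intrinsics, pixels), "R" (3x3) and "t" (3): a world point X has camera coordinates R X + t. Camera axes: x right, y down, z forward; pixel columns grow to the right and rows downward; lengths in mm; the calibration is good to about 2 mm. A picture is of the moment at which its call begins. There is no depth.
- r.job_done(): hands the job in; it is judged then, once.
Trained networks look in the newest picture that a camera, given by its name, has taken for a name from the list of things; names that differ only in an ending like _2 or _b are one class to them, and where a whole thing is asked for, a point or a joint stands for the part that bears it (a point fixed in the world has none). Each returns a list of dicts, best first, with "confidence" (0 to 1); they miss things now and then, are a little off and sometimes report something else, mostly with a low value. They report only what shows in the picture. A call takes as long as a camera call. They do not tell look-alikes from the thing itself.
- r.search_frame(camera, target): "bbox" ([left, top, right, bottom] in pixels, round what is visible of it).
- r.outline_of(camera, target): "region" (384x512 bool, what is visible of it) and "bbox" ([left, top, right, bottom] in pixels, round what is visible of it).
The state is a dict: "t": time; "q": joint angles; "joint_velocities": joint speeds; "effort": joint torques, N m; "ee_pos": TCP position; "tcp_rot": TCP orientation; "wrist_force": force on the tool from outside, world axes, zero at the start; "torque": the same for the moment, N m; "gripper_width": finger opening in mm; "grasp_force": force on a finger pad.
Only numpy, scipy, OpenCV 4.12 (cv2) and the standard library are available. Lean on these libraries where they do the work, as an engineer would, in place of code of your own. Each camera call takes 0.05 s, during which the arm holds its last target. There are 200 camera calls.

## Working session

There is one attempt and no reset: what is moved stays moved. The work goes in short steps, Python scripts to look and compute and a tool call to move; the robot and the scene stay as the last step left them, time stands still between calls to the robot, and variables do not carry over. Pictures are saved under pics/ and viewed, at most 14 in all, crops included, and the job is handed in when it is done.

Besides the shell and the picture viewer there is one more tool, called after "Call:" as name(argument=value, ...) on one line, values as JSON. arm_command: Moves the arm, as the interface text tells. Its arguments: {"type":"object","properties":{"commands":{"type":"array"},"fingers":{"type":"number"},"grip_force":{"type":"number"}},"required":["commands"]}

```bash
mkdir -p pics
python3 - <<'E'
from workcell import r
import cv2,numpy as np
for n in ["scene","top"]:
    c=r.capture(n); cv2.imwrite(f"pics/{n}0.png",cv2.resize(c["color"][:,:,::-1],(800,600),interpolation=cv2.INTER_CUBIC))
    print(n,c["intrinsics"],c["R"],c["t"])
s=r.observe(); print(s["t"],s["ee_pos"],s["tcp_rot"],s["gripper_width"])
E
```

```text
scene [[461.47245887   0.         245.14851993]
 [  0.         461.47245887 190.1829616 ]
 [  0.           0.           1.        ]] [[-0.88922442  0.45722147 -0.01511471]
 [ 0.38134999  0.72260676 -0.57655152]
 [-0.25268974 -0.51844769 -0.81692098]] [ 486.35036397 -183.74998994 1061.1034511 ]
top [[477.69814981   0.         258.85466391]
 [  0.         477.69814981 185.52072579]
 [  0.           0.           1.        ]] [[ 0.01447765 -0.9998727   0.00670688]
 [-0.98132454 -0.01549518 -0.19173429]
 [ 0.1918138  -0.00380577 -0.98142396]] [ 15.57578523 563.03083917 923.2891539 ]
0.1 [180.77130116 597.66125902 206.00546474] [[-9.57163088e-01  2.89548544e-01 -6.80892509e-04]
 [ 2.89549290e-01  9.57161701e-01 -1.63905609e-03]
 [ 1.77137928e-04 -1.76599593e-03 -9.99998425e-01]] 85.48024210661914
```

View pics/top0.png

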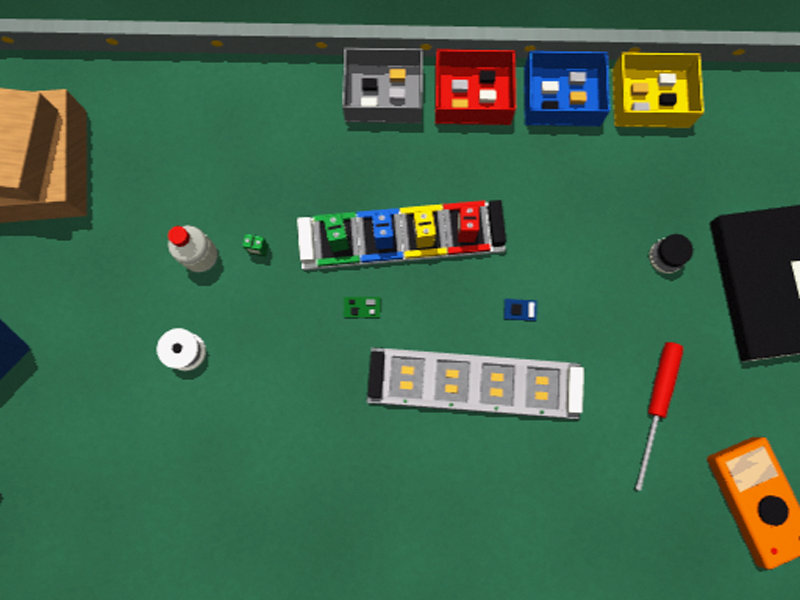

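View pics/scene0.png

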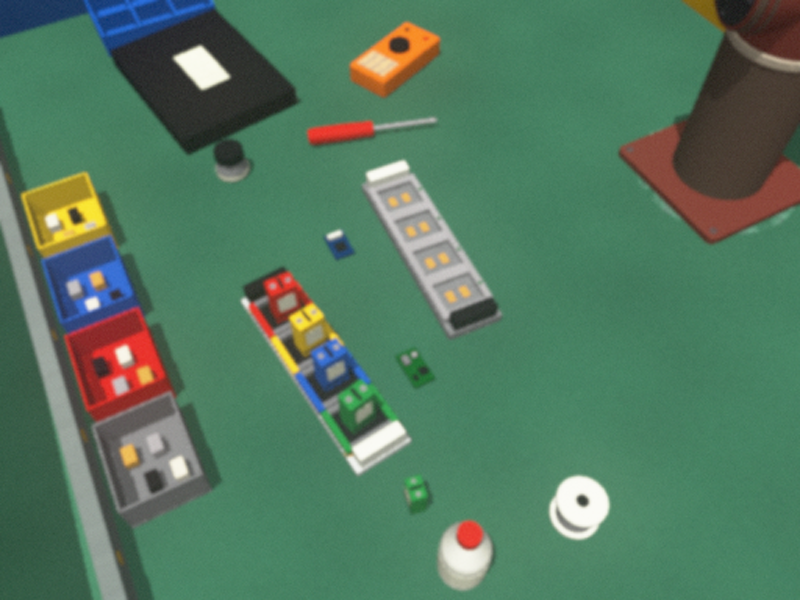

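```bash
cat > h.py <<'E'
import numpy as np, cv2
from workcell import r
from scipy.optimize import minimize
def proj(c,P):
    p=(c["R"]@np.asarray(P,float).T).T+c["t"]; p=p@c["intrinsics"].T; return p[:,:2]/p[:,2:]
def back(c,uv,z):
    d=np.linalg.inv(c["intrinsics"])@np.array([uv[0],uv[1],1.]); d=c["R"].T@d; o=-c["R"].T@c["t"]
    return o+d*(z-o[2])/d[2]
def rackpts(p,P):
    a=p[2]; M=np.array([[np.cos(a),-np.sin(a)],[np.sin(a),np.cos(a)]]); P=np.array(P,float)
    return np.c_[P[:,:2]@M.T+p[:2],P[:,2]]
E
python3 - <<'E'
from h import *
import itertools
caps={n:r.capture(n) for n in ["top","scene"]}
for n in ["cooling_rack","test_rack"]:
    regs={}
    for cam in caps:
        o=r.outline_of(cam,n)
        print(n,cam,[(round(q["confidence"],2),q["bbox"],q["region"].sum()) for q in o])
        if o: regs[cam]=o[0]["region"]
    w=37 if n[0]=="t" else 36
    box=[(sx*w,sy*141,z) for sx in(-1,1) for sy in(-1,1) for z in(0,10 if n[0]=="c" else 22)]+[(sx*30,sy*141,36) for sx in(-1,1) for sy in(-1,1)]
    if n[0]=='c': box+=[(sx*35,sy*119,22) for sx in(-1,1) for sy in(-1,1)]
    def cost(p,cams):
        t=0
        for cam in cams:
            S=4
            h=cv2.convexHull(proj(caps[cam],rackpts(p,box)).astype(np.float32))[:,0]
            m=np.zeros((384,512),np.uint8); cv2.fillPoly(m,[np.round((h)*16).astype(np.int32)],255,cv2.LINE_AA,4)
            g=regs[cam].astype(np.uint8)
            hh=cv2.convexHull(np.argwhere(g)[:,::-1].astype(np.int32)); g2=np.zeros_like(m); cv2.fillPoly(g2,[hh],255)
            t+=np.abs(m/255.-g2/255.).sum()/ (g2>0).sum()
        return t
    c0=back(caps["top"],np.argwhere(regs["top"]).mean(0)[::-1],15)
    for cams in (["top"],["scene"],["top","scene"]):
        cams=[k for k in cams if k in regs]
        if not cams: continue
        best=min((minimize(cost,[c0[0],c0[1],a],args=(cams,),method="Nelder-Mead",options=dict(initial_simplex=[[c0[0],c0[1],a],[c0[0]+8,c0[1],a],[c0[0],c0[1]+8,a],[c0[0],c0[1],a+.06]])) for a in (-.08,0,.08)),key=lambda s:s.fun)
        print(cams,best.x.round(3),round(best.fun,3))
# block tops from hand-picked pixels
c=caps["top"]
for nm,uv in dict(cw=(306,240),cb=(497,224),tb=(376,374),tw=(576,389)).items(): print(nm,back(c,np.array(uv)/1.5625,36).round(1))
for nm,uv in dict(g=(336,226),b=(383,224),y=(425,219),r=(468,216)).items(): print(nm,back(c,np.array(uv)/1.5625,74).round(1))
E
```

```text
cooling_rack top [(0.74, [189.6, 125.7, 323.2, 170.9], np.int64(835))]
cooling_rack scene [(0.95, [155.3, 171.0, 263.6, 304.1], np.int64(998))]
['top'] [6.50512e+02 3.06700e+01 1.12000e-01] 0.045
['scene'] [6.50284e+02 3.29030e+01 1.03000e-01] 0.029
['top', 'scene'] [6.5056e+02 3.1838e+01 1.0800e-01] 0.081
test_rack top [(0.62, [236.4, 223.2, 372.2, 264.8], np.int64(4844))]
test_rack scene [(0.64, [236.1, 103.8, 319.9, 215.4], np.int64(4232))]
['top'] [ 4.46025e+02 -6.78420e+01 -6.00000e-02] 0.047
['scene'] [ 4.45612e+02 -6.72130e+01 -6.00000e-02] 0.049
['top', 'scene'] [ 4.46197e+02 -6.74790e+01 -6.00000e-02] 0.094
cw [632.9 158.1  36. ]
cb [ 659.6 -100.5   36. ]
tb [453.8  59.6  36. ]
tw [ 438.2 -201.4   36. ]
g [642.4 114.7  74. ]
b [646.1  53.4  74. ]
y [653.8  -1.3  74. ]
r [658.8 -57.6  74. ]
```

Call:
arm_command(commands=[{"xyz": [-1, -0.56, 0], "yaw": 0}, {"xyz": [-1, -0.56, 0], "yaw": 0}, {"xyz": [-1, -0.56, 0], "yaw": 0}], fingers=-1)

```text
t: 0.7
ee_pos: [247.6, 529.3, 206.9]
tcp_rot: [[-0.956, 0.293, 0.001], [0.293, 0.956, -0.002], [-0.002, -0.001, -1.0]]
wrist_force: [-0.6, 0.7, -0.0]
gripper_width: 85.3
grasp_force: 0.0
```

Call:
arm_command(commands=[{"xyz": [-1, -0.56, 0], "yaw": 0}, {"xyz": [-1, -0.56, 0], "yaw": 0}, {"xyz": [-1, -0.56, 0], "yaw": 0}])

```text
t: 1.0
ee_pos: [311.0, 463.5, 207.2]
tcp_rot: [[-0.956, 0.294, 0.001], [0.294, 0.956, -0.001], [-0.002, -0.001, -1.0]]
wrist_force: [0.0, 0.0, -0.9]
gripper_width: 85.6
grasp_force: 0.0
```

Call:
arm_command(commands=[{"xyz": [-1, -0.56, 0], "yaw": 0}, {"xyz": [-1, -0.56, 0], "yaw": 0}, {"xyz": [-1, -0.56, 0], "yaw": 0}])

```text
t: 1.3
ee_pos: [374.4, 397.9, 207.2]
tcp_rot: [[-0.956, 0.294, 0.001], [0.294, 0.956, -0.001], [-0.001, -0.0, -1.0]]
wrist_force: [0.1, -0.0, 0.5]
gripper_width: 85.0
grasp_force: 0.0
```

Call:
arm_command(commands=[{"xyz": [-1, -0.56, 0], "yaw": 0}, {"xyz": [-1, -0.56, 0], "yaw": 0}, {"xyz": [-1, -0.56, 0], "yaw": 0}])

```text
t: 1.6
ee_pos: [437.8, 332.1, 207.1]
tcp_rot: [[-0.956, 0.293, 0.001], [0.293, 0.956, -0.001], [-0.001, -0.0, -1.0]]
wrist_force: [-0.6, 0.0, -0.2]
gripper_width: 85.2
grasp_force: 0.0
```

Call:
arm_command(commands=[{"xyz": [-1, -0.56, 0], "yaw": 0}, {"xyz": [-1, -0.56, 0], "yaw": 0}, {"xyz": [-1, -0.56, 0], "yaw": 0}])

```text
t: 1.9
ee_pos: [501.2, 266.3, 207.1]
tcp_rot: [[-0.956, 0.293, 0.001], [0.293, 0.956, -0.001], [-0.001, -0.0, -1.0]]
wrist_force: [-0.6, 0.7, -0.0]
gripper_width: 85.6
grasp_force: 0.0
```

Call:
arm_command(commands=[{"xyz": [-0.5, -0.28, 0], "yaw": 0.37}, {"xyz": [-0.5, -0.28, 0], "yaw": 0.37}, {"xyz": [-0.5, -0.28, 0], "yaw": 0.37}, {"xyz": [-0.5, -0.28, 0], "yaw": 0.37}, {"xyz": [-0.5, -0.28, 0], "yaw": 0.37}])

```text
t: 2.4
ee_pos: [529.9, 236.8, 206.9]
tcp_rot: [[-0.641, 0.768, -0.001], [0.768, 0.641, 0.001], [0.001, 0.0, -1.0]]
wrist_force: [0.0, 0.7, 0.4]
gripper_width: 85.4
grasp_force: 0.0
```

Call:
arm_command(commands=[{"xyz": [0, 0, 0], "yaw": 0.37}, {"xyz": [0, 0, 0], "yaw": 0.37}, {"xyz": [0, 0, 0], "yaw": 0.37}, {"xyz": [0, 0, 0], "yaw": 0.37}, {"xyz": [0, 0, 0], "yaw": 0.37}])

```text
t: 2.9
ee_pos: [530.1, 236.3, 207.0]
tcp_rot: [[-0.118, 0.993, -0.0], [0.993, 0.118, 0.001], [0.001, -0.0, -1.0]]
wrist_force: [0.2, 1.0, -1.5]
gripper_width: 85.7
grasp_force: 0.0
```

Call:
arm_command(commands=[{"xyz": [-0.83, 0.6, -0.5], "yaw": 0}, {"xyz": [-0.83, 0.6, -0.5], "yaw": 0}, {"xyz": [-0.83, 0.6, -0.5], "yaw": 0}])

```text
t: 3.2
ee_pos: [589.7, 172.5, 250.3]
tcp_rot: [[-0.118, 0.993, 0.006], [0.993, 0.118, -0.0], [-0.001, 0.006, -1.0]]
wrist_force: [-0.4, 0.3, 0.5]
gripper_width: 85.3
grasp_force: 0.0
```

Call:
arm_command(commands=[{"xyz": [-0.83, 0.6, -0.5], "yaw": 0}, {"xyz": [-0.83, 0.6, -0.5], "yaw": 0}, {"xyz": [-0.83, 0.6, -0.5], "yaw": 0}, {"xyz": [-0.83, 0.6, -0.5], "yaw": 0}])

```text
t: 3.6
ee_pos: [641.3, 114.5, 286.7]
tcp_rot: [[-0.117, 0.993, -0.0], [0.993, 0.117, 0.001], [0.001, -0.0, -1.0]]
wrist_force: [-1.0, 0.1, -1.4]
gripper_width: 85.4
grasp_force: 0.0
```

Run:
```python
from h import *
c=r.capture("wrist"); np.save("w1.npy",c,allow_pickle=True)
print(r.observe()["ee_pos"])
im=c["color"][:,:,::-1].copy()
cr=[650.5,31.8,.107]
for y in(-90,-30,30,90):
    for z in(74,):
        q=proj(c,rackpts(cr,[(a,y+b,z) for a,b in((-17,-12),(17,-12),(17,12),(-17,12))])); cv2.polylines(im,[q.round().astype(int)],True,(255,0,255),1)
q=proj(c,rackpts(cr,[(-36,-141,10),(36,-141,10),(36,141,10),(-36,141,10)])); cv2.polylines(im,[q.round().astype(int)],True,(255,255,0),1)
cv2.imwrite("pics/w1.png",cv2.resize(im,(800,600)))
```

```text
[640.50921139 115.1011909  286.0727052 ]
```

View pics/w1.png

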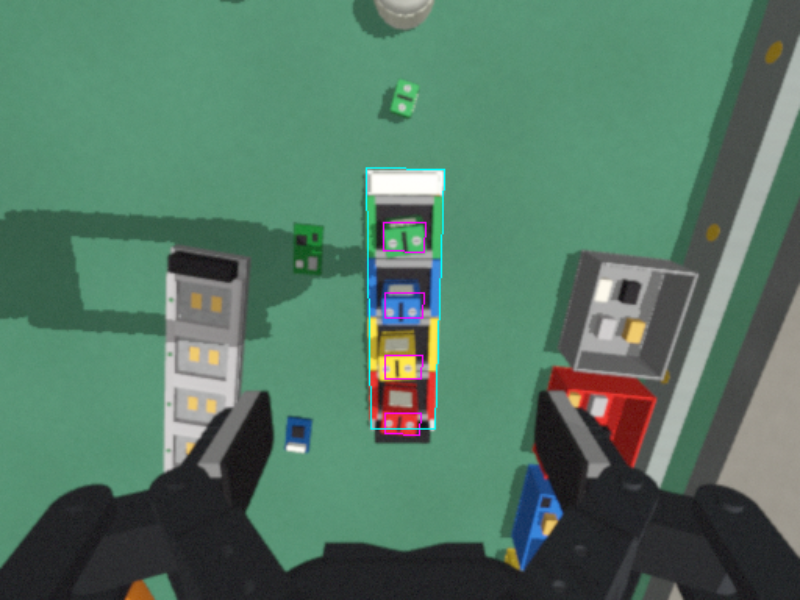

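Run:
```python
from h import *
c=np.load("w1.npy",allow_pickle=True).item()
hsv=cv2.cvtColor(c["color"],cv2.COLOR_RGB2HSV)
for nm,uv in dict(g=(405,239),b=(403,307),y=(400,367),r=(402,424)).items():
    print(nm,back(c,np.array(uv)/1.5625,74).round(1), rackpts([650.5,31.8,.107],[(0,dict(g=90,b=30,y=-30,r=-90)[nm],74)]).round(1))
for y in (-90,-30,30,90): print(y,rackpts([446.2,-67.5,-.06],[(0,y,14)]).round(1), (proj(c,rackpts([446.2,-67.5,-.06],[(0,y,14)]))*1.5625).round(0))
```

```text
g [642.  119.4  74. ] [[640.9 121.3  74. ]]
b [647.3  59.5  74. ] [[647.3  61.6  74. ]]
y [651.4   1.2  74. ] [[653.7   2.   74. ]]
r [660.3 -59.   74. ] [[660.1 -57.7  74. ]]
-90 [[ 440.8 -157.3   14. ]] [[199. 447.]]
-30 [[444.4 -97.4  14. ]] [[201. 402.]]
30 [[448.  -37.6  14. ]] [[203. 353.]]
90 [[451.6  22.3  14. ]] [[205. 299.]]
```

Call:
arm_command(commands=[{"xyz": [0.055, 0.02, 1], "yaw": 0}, {"xyz": [0.055, 0.02, 1], "yaw": 0}, {"xyz": [0.055, 0.02, 1], "yaw": 0}])

```text
t: 3.95
ee_pos: [637.2, 120.2, 199.7]
tcp_rot: [[-0.118, 0.993, -0.012], [0.993, 0.118, -0.0], [0.001, -0.012, -1.0]]
wrist_force: [-0.1, -0.6, -0.9]
gripper_width: 85.7
grasp_force: 0.0
```

Call:
arm_command(commands=[{"xyz": [0, 0, 1], "yaw": 0}, {"xyz": [0, 0, 1], "yaw": 0}, {"xyz": [0, 0, 1], "yaw": 0}, {"xyz": [0, 0, 1], "yaw": 0}])

```text
t: 4.35
ee_pos: [642.6, 119.3, 128.6]
tcp_rot: [[-0.116, 0.993, 0.001], [0.993, 0.116, 0.0], [0.0, 0.001, -1.0]]
wrist_force: [0.3, 0.2, 0.6]
gripper_width: 85.8
grasp_force: 0.0
```

Run:
```python
from h import *
c=r.capture("wrist"); np.save("w2.npy",c,allow_pickle=True)
s=r.observe();print(s["ee_pos"],s["tcp_rot"])
im=c["color"][:,:,::-1].copy()
tp=np.array(s["ee_pos"])
q=proj(c,[tp*[1,1,0]+[0,0,74]])[0]; cv2.drawMarker(im,tuple(q.round().astype(int)),(0,0,0),0,12,1)
cv2.imwrite("pics/w2.png",im)
```

```text
[643.87147817 119.26002266 130.07402352] [[-1.15547097e-01  9.93295354e-01  3.63437947e-03]
 [ 9.93302001e-01  1.15546525e-01  3.67729189e-04]
 [-5.46762221e-05  3.65252645e-03 -9.99993328e-01]]
```

View pics/w2.png

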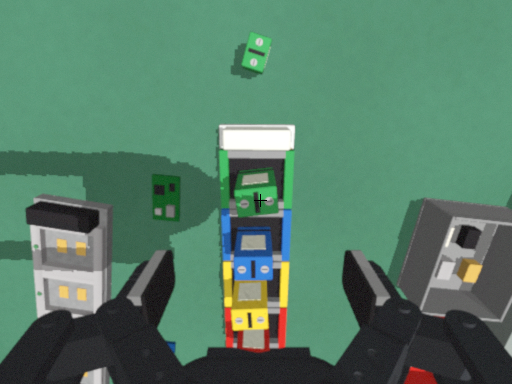

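Call:
arm_command(commands=[{"xyz": [-0.035, -0.04, 0.6], "yaw": 0}, {"xyz": [-0.035, -0.04, 1], "yaw": 0}, {"xyz": [-0.035, -0.04, 1], "yaw": 0}, {"xyz": [-0.035, -0.04, 1], "yaw": 0}])

```text
t: 4.8
ee_pos: [641.1, 115.6, 49.6]
tcp_rot: [[-0.115, 0.993, 0.003], [0.993, 0.115, 0.0], [-0.0, 0.003, -1.0]]
wrist_force: [0.3, 0.1, 0.8]
gripper_width: 85.3
grasp_force: 0.0
```

Call:
arm_command(commands=[{"xyz": [0, 0, 0.1], "yaw": 0}, {"xyz": [0, 0, 0.1], "yaw": 0}, {"xyz": [0, 0, 0.1], "yaw": 0}])

```text
t: 5.1
ee_pos: [640.5, 115.5, 40.5]
tcp_rot: [[-0.114, 0.993, 0.002], [0.993, 0.114, 0.0], [-0.0, 0.002, -1.0]]
wrist_force: [0.5, -0.4, 0.6]
gripper_width: 85.3
grasp_force: 0.0
```

Call:
arm_command(commands=[{"xyz": [0, 0, 0], "yaw": 0}, {"xyz": [0, 0, 0], "yaw": 0}, {"xyz": [0, 0, 0], "yaw": 0}, {"xyz": [0, 0, 0], "yaw": 0}, {"xyz": [0, 0, 0], "yaw": 0}], fingers=1, grip_force=40)

```text
t: 5.6
ee_pos: [639.9, 115.5, 39.5]
tcp_rot: [[-0.114, 0.993, 0.001], [0.993, 0.114, 0.0], [0.0, 0.001, -1.0]]
wrist_force: [-0.4, 0.2, 2.7]
gripper_width: 33.6
grasp_force: 38.7
```

Call:
arm_command(commands=[{"xyz": [0, 0, 0], "yaw": 0}, {"xyz": [0, 0, 0], "yaw": 0}, {"xyz": [0, 0, 0], "yaw": 0}, {"xyz": [0, 0, 0], "yaw": 0}, {"xyz": [0, 0, 0], "yaw": 0}])

```text
t: 6.1
ee_pos: [640.0, 115.5, 39.4]
tcp_rot: [[-0.114, 0.993, 0.001], [0.993, 0.114, 0.0], [-0.0, 0.001, -1.0]]
wrist_force: [0.0, 0.2, 6.2]
gripper_width: 33.4
grasp_force: 38.9
```

Call:
arm_command(commands=[{"xyz": [0, 0, -0.5], "yaw": 0}, {"xyz": [0, 0, -1], "yaw": 0}, {"xyz": [0, 0, -1], "yaw": 0}, {"xyz": [0, 0, -1], "yaw": 0}])

```text
t: 6.5
ee_pos: [639.9, 115.4, 119.4]
tcp_rot: [[-0.114, 0.993, 0.001], [0.993, 0.114, -0.0], [-0.0, 0.001, -1.0]]
wrist_force: [-0.6, 0.6, -0.8]
gripper_width: 33.7
grasp_force: 39.4
```

Call:
arm_command(commands=[{"xyz": [-0.45, -0.42, -0.1], "yaw": 0}, {"xyz": [-0.9, -0.83, -0.2], "yaw": 0}, {"xyz": [-0.9, -0.83, -0.2], "yaw": 0}, {"xyz": [-0.9, -0.83, -0.2], "yaw": 0}])

```text
t: 6.9
ee_pos: [580.0, 35.6, 132.9]
tcp_rot: [[-0.112, 0.994, -0.003], [0.994, 0.112, 0.0], [0.001, -0.003, -1.0]]
wrist_force: [0.3, 0.0, -0.6]
gripper_width: 33.7
grasp_force: 39.5
```

Call:
arm_command(commands=[{"xyz": [-0.45, -0.42, 0], "yaw": 0}, {"xyz": [-0.9, -0.83, 0], "yaw": 0}, {"xyz": [-0.9, -0.83, 0], "yaw": 0}, {"xyz": [-0.9, -0.83, 0], "yaw": 0}])

```text
t: 7.3
ee_pos: [523.7, -42.8, 133.9]
tcp_rot: [[-0.113, 0.994, -0.001], [0.994, 0.113, 0.001], [0.001, -0.001, -1.0]]
wrist_force: [-0.5, 0.0, -0.4]
gripper_width: 33.3
grasp_force: 39.6
```

Call:
arm_command(commands=[{"xyz": [-0.45, -0.42, 0], "yaw": 0.05}, {"xyz": [-0.9, -0.83, 0], "yaw": 0.11}, {"xyz": [-0.9, -0.83, 0], "yaw": 0.11}, {"xyz": [-0.9, -0.83, 0], "yaw": 0.11}, {"xyz": [-0.9, -0.83, 0], "yaw": 0.11}])

```text
t: 7.8
ee_pos: [467.4, -120.8, 134.9]
tcp_rot: [[0.056, 0.998, 0.0], [0.998, -0.056, 0.001], [0.001, 0.0, -1.0]]
wrist_force: [-0.6, 1.0, -0.6]
gripper_width: 33.9
grasp_force: 39.7
```

Run:
```python
from h import *
c=r.capture("wrist"); np.save("w3.npy",c,allow_pickle=True)
s=r.observe();print(s["ee_pos"],s["tcp_rot"],s["gripper_width"],s["grasp_force"])
im=c["color"][:,:,::-1].copy()
tr=[446.2,-67.5,-.06]
for y in (-90,-30,30,90):
    q=proj(c,rackpts(tr,[(a,y+b,22) for a,b in((-27,-22),(27,-22),(27,22),(-27,22))])); cv2.polylines(im,[q.round().astype(int)],True,(255,0,255),1)
cv2.imwrite("pics/w3.png",cv2.resize(im,(800,600)))
```

```text
[ 467.35339731 -120.69940709  134.90055244] [[ 5.58081182e-02  9.98441497e-01  1.74233474e-04]
 [ 9.98441373e-01 -5.58082018e-02  5.18762155e-04]
 [ 5.27677320e-04  1.45010769e-04 -9.99999850e-01]] 33.408513499990015 39.72091254632687
```

View pics/w3.png

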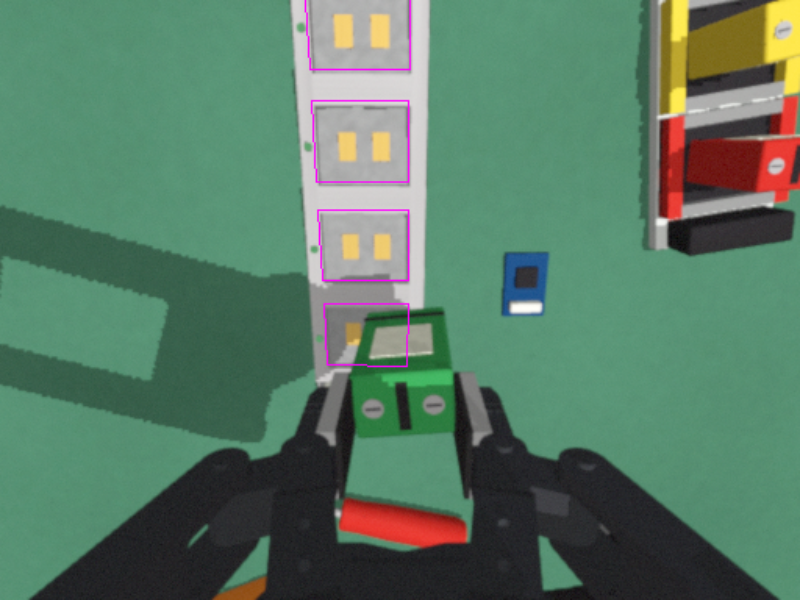

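Call:
arm_command(commands=[{"xyz": [-0.485, -0.305, 0], "yaw": 0}, {"xyz": [-0.485, -0.305, 0], "yaw": 0}, {"xyz": [-0.485, -0.305, 0], "yaw": 0}])

```text
t: 8.15
ee_pos: [440.2, -158.8, 135.0]
tcp_rot: [[0.058, 0.998, 0.0], [0.998, -0.058, 0.0], [0.0, 0.0, -1.0]]
wrist_force: [-0.4, -0.3, -1.1]
gripper_width: 33.8
grasp_force: 39.7
```

Call:
arm_command(commands=[{"xyz": [0, 0, 0.3], "yaw": 0}, {"xyz": [0, 0, 0.6], "yaw": 0}, {"xyz": [0, 0, 0.85], "yaw": 0}, {"xyz": [0, 0, 0.9], "yaw": 0}, {"xyz": [0, 0, 0.9], "yaw": 0}])

```text
t: 8.65
ee_pos: [439.9, -158.1, 62.5]
tcp_rot: [[0.057, 0.998, -0.001], [0.998, -0.057, 0.001], [0.001, -0.001, -1.0]]
wrist_force: [-0.1, -0.3, -1.3]
gripper_width: 33.7
grasp_force: 39.7
```

Call:
arm_command(commands=[{"xyz": [0, 0, 0.1], "yaw": 0}, {"xyz": [0, 0, 0.2], "yaw": 0}, {"xyz": [0, 0, 0.25], "yaw": 0}, {"xyz": [0, 0, 0.28], "yaw": 0}, {"xyz": [0, 0, 0.28], "yaw": 0}])

```text
t: 9.15
ee_pos: [439.5, -159.2, 40.3]
tcp_rot: [[0.058, 0.998, -0.0], [0.998, -0.058, 0.0], [0.0, -0.0, -1.0]]
wrist_force: [-0.9, 0.2, -1.0]
gripper_width: 33.5
grasp_force: 39.8
```

Call:
arm_command(commands=[{"xyz": [0, 0, 0.01], "yaw": 0}, {"xyz": [0, 0, 0.01], "yaw": 0}, {"xyz": [0, 0, 0.01], "yaw": 0}])

```text
t: 9.45
ee_pos: [439.9, -159.4, 40.0]
tcp_rot: [[0.058, 0.998, 0.0], [0.998, -0.058, -0.0], [-0.0, 0.0, -1.0]]
wrist_force: [0.1, -0.2, -1.3]
gripper_width: 33.4
grasp_force: 39.8
```

Call:
arm_command(commands=[{"xyz": [0, 0, 0], "yaw": 0}, {"xyz": [0, 0, 0], "yaw": 0}, {"xyz": [0, 0, 0], "yaw": 0}, {"xyz": [0, 0, 0], "yaw": 0}, {"xyz": [0, 0, 0], "yaw": 0}], fingers=-1)

```text
t: 9.95
ee_pos: [439.8, -159.3, 39.9]
tcp_rot: [[0.058, 0.998, 0.0], [0.998, -0.058, -0.0], [-0.0, 0.0, -1.0]]
wrist_force: [1.0, 0.2, 0.1]
gripper_width: 85.6
grasp_force: 0.0
```

Call:
arm_command(commands=[{"xyz": [0, 0, 0], "yaw": 0}, {"xyz": [0, 0, -0.2], "yaw": 0}, {"xyz": [0, 0, -0.6], "yaw": 0}, {"xyz": [0, 0, -1], "yaw": 0}, {"xyz": [0, 0, -1], "yaw": 0}])

```text
t: 10.45
ee_pos: [442.9, -161.0, 124.6]
tcp_rot: [[0.058, 0.998, 0.008], [0.998, -0.058, -0.004], [-0.004, 0.008, -1.0]]
wrist_force: [1.5, -1.1, 0.3]
gripper_width: 85.3
grasp_force: 0.0
```

Call:
arm_command(commands=[{"xyz": [0.5, 0.4, -0.1], "yaw": 0}, {"xyz": [0.95, 0.81, -0.2], "yaw": 0}, {"xyz": [0.95, 0.81, -0.2], "yaw": 0}, {"xyz": [0.95, 0.81, -0.2], "yaw": 0}])

```text
t: 10.85
ee_pos: [509.0, -86.3, 135.2]
tcp_rot: [[0.056, 0.998, -0.001], [0.998, -0.056, -0.0], [-0.0, -0.001, -1.0]]
wrist_force: [0.3, -0.6, -0.2]
gripper_width: 85.4
grasp_force: 0.0
```

Call:
arm_command(commands=[{"xyz": [0.5, 0.4, 0], "yaw": 0}, {"xyz": [0.95, 0.81, 0], "yaw": 0}, {"xyz": [0.95, 0.81, 0], "yaw": 0}, {"xyz": [0.95, 0.81, 0], "yaw": 0}])

```text
t: 11.25
ee_pos: [576.9, -15.4, 134.4]
tcp_rot: [[0.057, 0.998, -0.003], [0.998, -0.057, -0.0], [-0.0, -0.003, -1.0]]
wrist_force: [0.7, -0.3, 0.2]
gripper_width: 85.4
grasp_force: 0.0
```

Call:
arm_command(commands=[{"xyz": [0.5, 0.4, 0], "yaw": -0.05}, {"xyz": [0.95, 0.81, 0], "yaw": -0.11}, {"xyz": [0.95, 0.81, 0], "yaw": -0.11}, {"xyz": [0.95, 0.81, 0], "yaw": -0.11}, {"xyz": [0.95, 0.81, 0], "yaw": -0.11}])

```text
t: 11.75
ee_pos: [645.9, 55.2, 135.5]
tcp_rot: [[-0.112, 0.994, -0.001], [0.994, 0.112, -0.001], [-0.0, -0.001, -1.0]]
wrist_force: [-0.7, -0.3, -0.2]
gripper_width: 85.6
grasp_force: 0.0
```

Run:
```python
from h import *
c=r.capture("wrist"); np.save("w4.npy",c,allow_pickle=True)
s=r.observe();print(s["ee_pos"],s["tcp_rot"],s["gripper_width"],s["grasp_force"])
im=c["color"][:,:,::-1].copy()
tp=np.array(s["ee_pos"])
q=proj(c,[tp*[1,1,0]+[0,0,74]])[0]; cv2.drawMarker(im,tuple(q.round().astype(int)),(0,0,0),0,12,1)
cv2.imwrite("pics/w4.png",cv2.resize(im,(800,600)))
```

```text
[646.02972133  55.20290293 135.82844822] [[-1.12103923e-01  9.93696214e-01 -7.38017647e-04]
 [ 9.93696409e-01  1.12103587e-01 -4.82601577e-04]
 [-3.96824934e-04 -7.87467016e-04 -9.99999611e-01]] 85.53415703447708 0.0
```

View pics/w4.png

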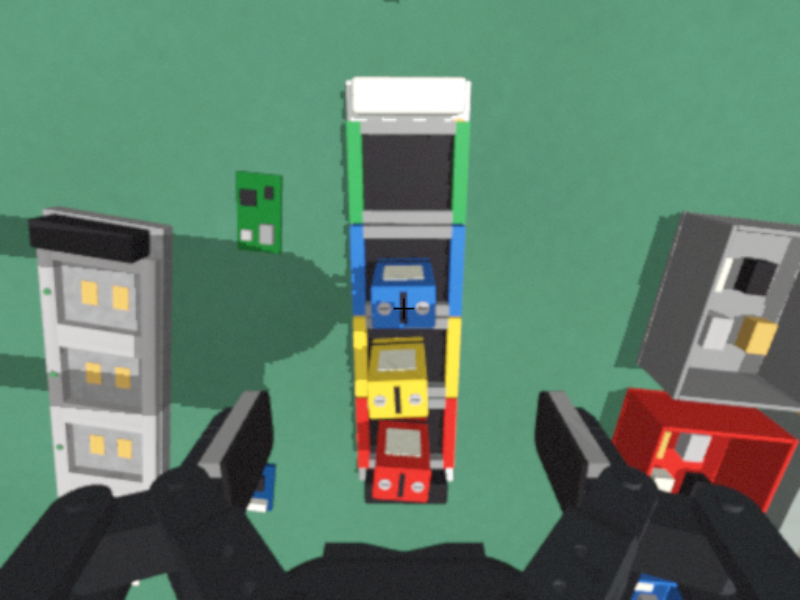

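Call:
arm_command(commands=[{"xyz": [0, 0, 0.5], "yaw": 0}, {"xyz": [0, 0, 1], "yaw": 0}, {"xyz": [0, 0, 1], "yaw": 0}, {"xyz": [0, 0, 1], "yaw": 0}])

```text
t: 12.2
ee_pos: [646.1, 56.0, 55.9]
tcp_rot: [[-0.113, 0.994, -0.002], [0.994, 0.113, -0.0], [0.0, -0.002, -1.0]]
wrist_force: [0.1, 1.0, 1.1]
gripper_width: 85.3
grasp_force: 0.0
```

Call:
arm_command(commands=[{"xyz": [0, 0, 0.19], "yaw": 0}, {"xyz": [0, 0, 0.19], "yaw": 0}, {"xyz": [0, 0, 0.19], "yaw": 0}])

```text
t: 12.5
ee_pos: [647.5, 57.0, 41.4]
tcp_rot: [[-0.114, 0.993, 0.001], [0.993, 0.114, -0.0], [-0.0, 0.001, -1.0]]
wrist_force: [0.5, 0.3, 0.1]
gripper_width: 85.7
grasp_force: 0.0
```

Call:
arm_command(commands=[{"xyz": [0, 0, 0], "yaw": 0}, {"xyz": [0, 0, 0], "yaw": 0}, {"xyz": [0, 0, 0], "yaw": 0}, {"xyz": [0, 0, 0], "yaw": 0}, {"xyz": [0, 0, 0], "yaw": 0}], fingers=1, grip_force=40)

```text
t: 13.0
ee_pos: [647.3, 57.1, 41.2]
tcp_rot: [[-0.114, 0.993, 0.0], [0.993, 0.114, -0.0], [-0.0, 0.0, -1.0]]
wrist_force: [-1.9, -0.7, 3.9]
gripper_width: 32.8
grasp_force: 39.9
```

Call:
arm_command(commands=[{"xyz": [0, 0, 0], "yaw": 0}, {"xyz": [0, 0, 0], "yaw": 0}, {"xyz": [0, 0, 0], "yaw": 0}])

```text
t: 13.3
ee_pos: [647.3, 57.0, 41.1]
tcp_rot: [[-0.114, 0.993, 0.001], [0.993, 0.114, -0.0], [-0.0, 0.001, -1.0]]
wrist_force: [-2.2, 0.3, 4.9]
gripper_width: 32.5
grasp_force: 40.1
```

Run:
```python
from h import *
c=np.load("w4.npy",allow_pickle=True).item()
for nm,uv in dict(b=(403,308),y=(397.5,400),r=(402,485)).items(): print(nm,back(c,np.array(uv)/1.5625,74).round(1))
```

```text
b [645.7  55.   74. ]
y [ 6.488e+02 -4.000e-01  7.400e+01]
r [657.9 -58.8  74. ]
```

Call:
arm_command(commands=[{"xyz": [0, 0, -0.5], "yaw": 0}, {"xyz": [0, 0, -1], "yaw": 0}, {"xyz": [0, 0, -1], "yaw": 0}, {"xyz": [0, 0, -1], "yaw": 0}])

```text
t: 13.7
ee_pos: [647.9, 57.0, 121.5]
tcp_rot: [[-0.114, 0.993, 0.002], [0.993, 0.114, -0.0], [-0.0, 0.002, -1.0]]
wrist_force: [-0.5, 0.3, -2.6]
gripper_width: 32.6
grasp_force: 40.4
```

Call:
arm_command(commands=[{"xyz": [-0.27, -0.45, -0.1], "yaw": 0}, {"xyz": [-0.54, -0.91, -0.2], "yaw": 0}, {"xyz": [-0.54, -0.91, -0.2], "yaw": 0}, {"xyz": [-0.54, -0.91, -0.2], "yaw": 0}])

```text
t: 14.1
ee_pos: [578.2, 5.5, 134.8]
tcp_rot: [[-0.113, 0.994, -0.003], [0.994, 0.113, 0.001], [0.001, -0.003, -1.0]]
wrist_force: [0.5, 0.1, -1.0]
gripper_width: 33.0
grasp_force: 40.5
```

Call:
arm_command(commands=[{"xyz": [-0.27, -0.45, 0], "yaw": 0}, {"xyz": [-0.54, -0.91, 0], "yaw": 0}, {"xyz": [-0.54, -0.91, 0], "yaw": 0}, {"xyz": [-0.54, -0.91, 0], "yaw": 0}])

```text
t: 14.5
ee_pos: [512.4, -45.3, 135.9]
tcp_rot: [[-0.113, 0.994, -0.0], [0.994, 0.113, 0.001], [0.001, -0.0, -1.0]]
wrist_force: [-0.2, 0.3, -1.1]
gripper_width: 32.8
grasp_force: 40.7
```

Call:
arm_command(commands=[{"xyz": [-0.27, -0.45, 0], "yaw": 0.05}, {"xyz": [-0.54, -0.91, 0], "yaw": 0.11}, {"xyz": [-0.54, -0.91, 0], "yaw": 0.11}, {"xyz": [-0.54, -0.91, 0], "yaw": 0.11}, {"xyz": [-0.54, -0.91, 0], "yaw": 0.11}])

```text
t: 15.0
ee_pos: [446.5, -96.2, 137.0]
tcp_rot: [[0.057, 0.998, 0.001], [0.998, -0.057, 0.0], [0.0, 0.001, -1.0]]
wrist_force: [-0.2, 0.4, -1.3]
gripper_width: 32.5
grasp_force: 40.8
```

Run:
```python
from h import *
c=r.capture("wrist"); np.save("w5.npy",c,allow_pickle=True)
s=r.observe();print(s["ee_pos"],s["tcp_rot"],s["gripper_width"],s["grasp_force"])
im=c["color"][:,:,::-1].copy()
tr=[446.2,-67.5,-.06]
for y in (-90,-30,30,90):
    q=proj(c,rackpts(tr,[(a,y+b,22) for a,b in((-27,-22),(27,-22),(27,22),(-27,22))])); cv2.polylines(im,[q.round().astype(int)],True,(255,0,255),1)
cv2.imwrite("pics/w5.png",cv2.resize(im,(800,600)))
```

```text
[446.36871461 -96.11042413 136.91299336] [[ 5.63972746e-02  9.98407920e-01  9.85991655e-04]
 [ 9.98408399e-01 -5.63973724e-02  7.16070934e-05]
 [ 1.27100428e-04  9.80383905e-04 -9.99999511e-01]] 32.599432303595506 40.84026809083298
```

View pics/w5.png

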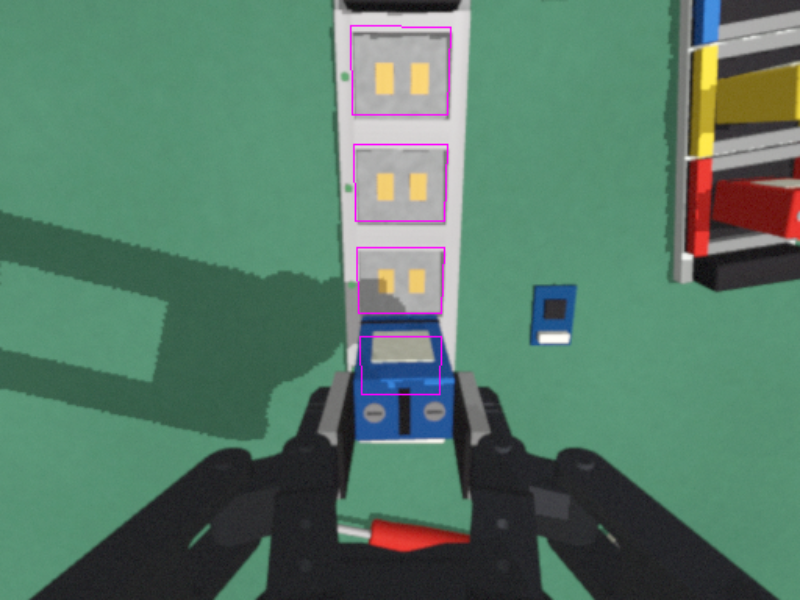

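Call:
arm_command(commands=[{"xyz": [0, -0.025, 0.3], "yaw": 0}, {"xyz": [0, -0.025, 0.6], "yaw": 0}, {"xyz": [0, -0.025, 0.85], "yaw": 0}, {"xyz": [0, -0.025, 0.9], "yaw": 0}, {"xyz": [0, -0.025, 0.9], "yaw": 0}])

```text
t: 15.55
ee_pos: [443.0, -95.9, 64.1]
tcp_rot: [[0.057, 0.998, -0.002], [0.998, -0.057, 0.001], [0.001, -0.002, -1.0]]
wrist_force: [0.4, -0.1, -0.7]
gripper_width: 32.4
grasp_force: 40.8
```

Call:
arm_command(commands=[{"xyz": [0, 0, 0.1], "yaw": 0}, {"xyz": [0, 0, 0.2], "yaw": 0}, {"xyz": [0, 0, 0.26], "yaw": 0}, {"xyz": [0, 0, 0.29], "yaw": 0}, {"xyz": [0, 0, 0.29], "yaw": 0}])

```text
t: 16.05
ee_pos: [443.0, -96.7, 41.4]
tcp_rot: [[0.058, 0.998, -0.0], [0.998, -0.058, -0.0], [-0.0, -0.0, -1.0]]
wrist_force: [0.1, -0.0, -1.1]
gripper_width: 32.4
grasp_force: 40.9
```

Call:
arm_command(commands=[{"xyz": [0, 0, 0], "yaw": 0}, {"xyz": [0, 0, 0], "yaw": 0}])

```text
t: 16.25
ee_pos: [443.1, -96.7, 41.6]
tcp_rot: [[0.058, 0.998, 0.0], [0.998, -0.058, -0.0], [-0.0, 0.0, -1.0]]
wrist_force: [0.9, 0.6, -0.3]
gripper_width: 32.4
grasp_force: 40.9
```

Call:
arm_command(commands=[{"xyz": [0, 0, 0], "yaw": 0}, {"xyz": [0, 0, 0], "yaw": 0}, {"xyz": [0, 0, 0], "yaw": 0}, {"xyz": [0, 0, 0], "yaw": 0}, {"xyz": [0, 0, 0], "yaw": 0}], fingers=-1)

```text
t: 16.75
ee_pos: [443.0, -96.6, 41.5]
tcp_rot: [[0.058, 0.998, 0.0], [0.998, -0.058, -0.0], [-0.0, 0.0, -1.0]]
wrist_force: [-0.3, -0.1, 0.5]
gripper_width: 85.6
grasp_force: 0.0
```

Call:
arm_command(commands=[{"xyz": [0, 0, 0], "yaw": 0}, {"xyz": [0, 0, -0.2], "yaw": 0}, {"xyz": [0, 0, -0.6], "yaw": 0}, {"xyz": [0, 0, -1], "yaw": 0}, {"xyz": [0, 0, -1], "yaw": 0}])

```text
t: 17.25
ee_pos: [446.3, -97.9, 126.2]
tcp_rot: [[0.058, 0.998, 0.008], [0.998, -0.058, -0.003], [-0.003, 0.008, -1.0]]
wrist_force: [1.2, 0.3, 0.0]
gripper_width: 85.3
grasp_force: 0.0
```

Call:
arm_command(commands=[{"xyz": [0.22, 0.4, -0.1], "yaw": 0}, {"xyz": [0.45, 0.83, -0.2], "yaw": 0}, {"xyz": [0.45, 0.83, -0.2], "yaw": 0}, {"xyz": [0.45, 0.83, -0.2], "yaw": 0}])

```text
t: 17.65
ee_pos: [511.2, -64.1, 136.6]
tcp_rot: [[0.057, 0.998, -0.001], [0.998, -0.057, 0.0], [0.0, -0.001, -1.0]]
wrist_force: [-0.1, 1.0, -1.0]
gripper_width: 85.3
grasp_force: 0.0
```

Call:
arm_command(commands=[{"xyz": [0.22, 0.4, 0], "yaw": 0}, {"xyz": [0.45, 0.83, 0], "yaw": 0}, {"xyz": [0.45, 0.83, 0], "yaw": 0}, {"xyz": [0.45, 0.83, 0], "yaw": 0}])

```text
t: 18.05
ee_pos: [578.5, -32.5, 136.1]
tcp_rot: [[0.058, 0.998, -0.003], [0.998, -0.058, 0.0], [-0.0, -0.003, -1.0]]
wrist_force: [-0.2, -0.1, 0.1]
gripper_width: 85.5
grasp_force: 0.0
```

Call:
arm_command(commands=[{"xyz": [0.22, 0.4, 0], "yaw": -0.05}, {"xyz": [0.45, 0.83, 0], "yaw": -0.11}, {"xyz": [0.45, 0.83, 0], "yaw": -0.11}, {"xyz": [0.45, 0.83, 0], "yaw": -0.11}, {"xyz": [0.45, 0.83, 0], "yaw": -0.11}])

```text
t: 18.55
ee_pos: [646.6, -1.2, 137.2]
tcp_rot: [[-0.113, 0.994, -0.001], [0.994, 0.113, -0.0], [-0.0, -0.001, -1.0]]
wrist_force: [-0.1, 0.1, 0.5]
gripper_width: 85.7
grasp_force: 0.0
```

Run:
```python
from h import *
c=r.capture("wrist"); np.save("w6.npy",c,allow_pickle=True)
s=r.observe();print(s["ee_pos"],s["tcp_rot"],s["gripper_width"],s["grasp_force"])
im=c["color"][:,:,::-1].copy()
tp=np.array(s["ee_pos"])
q=proj(c,[tp*[1,1,0]+[0,0,74]])[0]; cv2.drawMarker(im,tuple(q.round().astype(int)),(0,0,0),0,12,1); print(q*1.5625)
cv2.imwrite("pics/w6.png",cv2.resize(im,(800,600)))
```

```text
[646.80057637  -1.17562826 137.5111298 ] [[-1.13034058e-01  9.93590860e-01 -7.10106719e-04]
 [ 9.93591098e-01  1.13033898e-01 -2.61360449e-04]
 [-1.79419223e-04 -7.35098347e-04 -9.99999714e-01]] 85.34984113744243 0.0
[403.73397366 306.59154654]
```

View pics/w6.png

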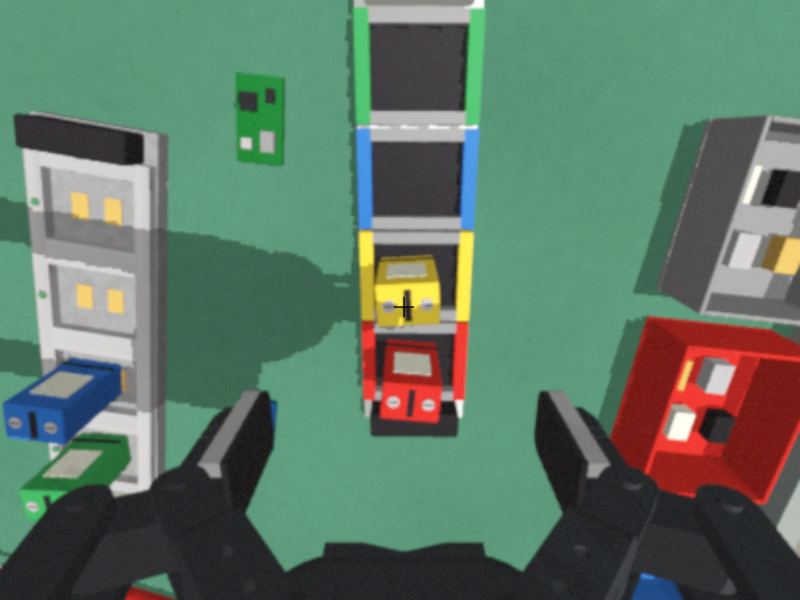

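Call:
arm_command(commands=[{"xyz": [-0.015, 0.01, 0.5], "yaw": 0}, {"xyz": [-0.015, 0.01, 1], "yaw": 0}, {"xyz": [-0.015, 0.01, 1], "yaw": 0}, {"xyz": [-0.015, 0.01, 1], "yaw": 0}])

```text
t: 19.0
ee_pos: [647.9, -1.9, 57.5]
tcp_rot: [[-0.114, 0.994, -0.002], [0.994, 0.114, 0.0], [0.0, -0.002, -1.0]]
wrist_force: [0.7, -0.3, 1.2]
gripper_width: 85.3
grasp_force: 0.0
```

Call:
arm_command(commands=[{"xyz": [0, 0, 0.2], "yaw": 0}, {"xyz": [0, 0, 0.2], "yaw": 0}, {"xyz": [0, 0, 0.2], "yaw": 0}])

```text
t: 19.3
ee_pos: [649.4, -1.5, 42.2]
tcp_rot: [[-0.114, 0.993, 0.001], [0.993, 0.114, -0.0], [-0.0, 0.001, -1.0]]
wrist_force: [0.1, -0.1, -0.5]
gripper_width: 85.4
grasp_force: 0.0
```

Call:
arm_command(commands=[{"xyz": [0, 0, 0], "yaw": 0}, {"xyz": [0, 0, 0], "yaw": 0}, {"xyz": [0, 0, 0], "yaw": 0}, {"xyz": [0, 0, 0], "yaw": 0}, {"xyz": [0, 0, 0], "yaw": 0}], fingers=1, grip_force=40)

```text
t: 19.8
ee_pos: [649.4, -1.5, 42.0]
tcp_rot: [[-0.114, 0.993, 0.001], [0.993, 0.114, -0.0], [-0.0, 0.001, -1.0]]
wrist_force: [-1.3, -0.2, 3.7]
gripper_width: 32.9
grasp_force: 39.9
```

Call:
arm_command(commands=[{"xyz": [0, 0, 0], "yaw": 0}, {"xyz": [0, 0, 0], "yaw": 0}, {"xyz": [0, 0, 0], "yaw": 0}])

```text
t: 20.1
ee_pos: [649.4, -1.5, 42.0]
tcp_rot: [[-0.114, 0.993, 0.001], [0.993, 0.114, -0.0], [-0.0, 0.001, -1.0]]
wrist_force: [-1.0, 0.1, 5.0]
gripper_width: 32.4
grasp_force: 40.0
```

Run:
```python
from h import *
c=np.load("w6.npy",allow_pickle=True).item()
for nm,uv in dict(y=(408,306),r=(411.5,404)).items(): print(nm,back(c,np.array(uv)/1.5625,74).round(1))
```

```text
y [ 6.49e+02 -6.00e-01  7.40e+01]
r [657.9 -59.5  74. ]
```

Call:
arm_command(commands=[{"xyz": [0, 0, -0.5], "yaw": 0}, {"xyz": [0, 0, -1], "yaw": 0}, {"xyz": [0, 0, -1], "yaw": 0}, {"xyz": [0, 0, -1], "yaw": 0}])

```text
t: 20.5
ee_pos: [649.7, -1.5, 122.3]
tcp_rot: [[-0.114, 0.993, 0.002], [0.993, 0.114, -0.0], [-0.0, 0.002, -1.0]]
wrist_force: [0.4, 0.4, -1.2]
gripper_width: 32.5
grasp_force: 40.2
```

Call:
arm_command(commands=[{"xyz": [-0.03, -0.43, -0.1], "yaw": 0}, {"xyz": [-0.06, -0.86, -0.2], "yaw": 0}, {"xyz": [-0.06, -0.86, -0.2], "yaw": 0}, {"xyz": [-0.06, -0.86, -0.2], "yaw": 0}])

```text
t: 20.9
ee_pos: [579.9, -14.0, 135.7]
tcp_rot: [[-0.114, 0.993, -0.002], [0.993, 0.114, 0.0], [0.001, -0.002, -1.0]]
wrist_force: [0.3, -0.2, -1.4]
gripper_width: 33.1
grasp_force: 40.3
```

Call:
arm_command(commands=[{"xyz": [-0.03, -0.43, 0], "yaw": 0}, {"xyz": [-0.06, -0.86, 0], "yaw": 0}, {"xyz": [-0.06, -0.86, 0], "yaw": 0}, {"xyz": [-0.06, -0.86, 0], "yaw": 0}])

```text
t: 21.3
ee_pos: [513.6, -26.7, 136.8]
tcp_rot: [[-0.114, 0.993, -0.0], [0.993, 0.114, 0.0], [0.0, -0.0, -1.0]]
wrist_force: [0.7, 0.1, -1.4]
gripper_width: 32.5
grasp_force: 40.4
```

Call:
arm_command(commands=[{"xyz": [-0.03, -0.43, 0], "yaw": 0.05}, {"xyz": [-0.06, -0.86, 0], "yaw": 0.11}, {"xyz": [-0.06, -0.86, 0], "yaw": 0.11}, {"xyz": [-0.06, -0.86, 0], "yaw": 0.11}, {"xyz": [-0.06, -0.86, 0], "yaw": 0.11}])

```text
t: 21.8
ee_pos: [447.4, -39.5, 138.0]
tcp_rot: [[0.057, 0.998, 0.002], [0.998, -0.057, -0.0], [-0.0, 0.002, -1.0]]
wrist_force: [0.6, 0.1, -1.1]
gripper_width: 32.7
grasp_force: 40.5
```

Call:
arm_command(commands=[{"xyz": [0, 0, 0], "yaw": 0}, {"xyz": [0, 0, 0], "yaw": 0}])

```text
t: 22.0
ee_pos: [446.4, -39.3, 137.5]
tcp_rot: [[0.058, 0.998, 0.0], [0.998, -0.058, -0.0], [-0.0, 0.0, -1.0]]
wrist_force: [0.5, -0.6, -0.6]
gripper_width: 32.6
grasp_force: 40.5
```

Call:
arm_command(commands=[{"xyz": [0.01, 0.02, 0.3], "yaw": 0}, {"xyz": [0.01, 0.02, 0.6], "yaw": 0}, {"xyz": [0.01, 0.02, 0.85], "yaw": 0}, {"xyz": [0.01, 0.02, 0.9], "yaw": 0}, {"xyz": [0.01, 0.02, 0.9], "yaw": 0}])

```text
t: 22.5
ee_pos: [446.9, -38.4, 64.9]
tcp_rot: [[0.058, 0.998, -0.002], [0.998, -0.058, 0.0], [0.0, -0.002, -1.0]]
wrist_force: [-0.0, -0.9, -0.6]
gripper_width: 32.5
grasp_force: 40.5
```

Call:
arm_command(commands=[{"xyz": [0, 0, 0.1], "yaw": 0}, {"xyz": [0, 0, 0.2], "yaw": 0}, {"xyz": [0, 0, 0.26], "yaw": 0}, {"xyz": [0, 0, 0.29], "yaw": 0}, {"xyz": [0, 0, 0.29], "yaw": 0}])

```text
t: 23.0
ee_pos: [447.4, -38.7, 42.3]
tcp_rot: [[0.058, 0.998, -0.0], [0.998, -0.058, -0.0], [-0.0, -0.0, -1.0]]
wrist_force: [-0.1, 0.2, -1.4]
gripper_width: 32.7
grasp_force: 40.5
```

Call:
arm_command(commands=[{"xyz": [0, 0, 0], "yaw": 0}, {"xyz": [0, 0, 0], "yaw": 0}])

```text
t: 23.2
ee_pos: [447.4, -38.7, 42.3]
tcp_rot: [[0.058, 0.998, 0.0], [0.998, -0.058, -0.0], [-0.0, 0.0, -1.0]]
wrist_force: [1.6, -1.0, -0.2]
gripper_width: 32.8
grasp_force: 40.5
```

Call:
arm_command(commands=[{"xyz": [0, 0, 0], "yaw": 0}, {"xyz": [0, 0, 0], "yaw": 0}, {"xyz": [0, 0, 0], "yaw": 0}, {"xyz": [0, 0, 0], "yaw": 0}, {"xyz": [0, 0, 0], "yaw": 0}], fingers=-1)

```text
t: 23.7
ee_pos: [447.3, -38.7, 42.2]
tcp_rot: [[0.058, 0.998, 0.0], [0.998, -0.058, -0.0], [-0.0, 0.0, -1.0]]
wrist_force: [-0.3, 0.2, -0.3]
gripper_width: 85.7
grasp_force: 0.0
```

Call:
arm_command(commands=[{"xyz": [0, 0, 0], "yaw": 0}, {"xyz": [0, 0, -0.2], "yaw": 0}, {"xyz": [0, 0, -0.6], "yaw": 0}, {"xyz": [0, 0, -1], "yaw": 0}, {"xyz": [0, 0, -1], "yaw": 0}])

```text
t: 24.2
ee_pos: [450.7, -39.5, 127.0]
tcp_rot: [[0.058, 0.998, 0.008], [0.998, -0.058, -0.002], [-0.002, 0.008, -1.0]]
wrist_force: [0.8, -0.4, 0.5]
gripper_width: 85.3
grasp_force: 0.0
```

Call:
arm_command(commands=[{"xyz": [-0.02, 0.44, -0.1], "yaw": 0}, {"xyz": [-0.035, 0.88, -0.2], "yaw": 0}, {"xyz": [-0.035, 0.88, -0.2], "yaw": 0}, {"xyz": [-0.035, 0.88, -0.2], "yaw": 0}])

```text
t: 24.6
ee_pos: [517.0, -45.4, 137.3]
tcp_rot: [[0.058, 0.998, -0.002], [0.998, -0.058, 0.0], [0.0, -0.002, -1.0]]
wrist_force: [-0.4, 0.5, -0.4]
gripper_width: 85.8
grasp_force: 0.0
```

Call:
arm_command(commands=[{"xyz": [-0.02, 0.44, 0], "yaw": 0}, {"xyz": [-0.035, 0.88, 0], "yaw": 0}, {"xyz": [-0.035, 0.88, 0], "yaw": 0}, {"xyz": [-0.035, 0.88, 0], "yaw": 0}])

```text
t: 25.0
ee_pos: [586.0, -52.1, 136.9]
tcp_rot: [[0.058, 0.998, -0.003], [0.998, -0.058, 0.001], [0.0, -0.003, -1.0]]
wrist_force: [0.5, 0.2, 0.6]
gripper_width: 85.7
grasp_force: 0.0
```

Call:
arm_command(commands=[{"xyz": [-0.02, 0.44, 0], "yaw": -0.05}, {"xyz": [-0.035, 0.88, 0], "yaw": -0.11}, {"xyz": [-0.035, 0.88, 0], "yaw": -0.11}, {"xyz": [-0.035, 0.88, 0], "yaw": -0.11}, {"xyz": [-0.035, 0.88, 0], "yaw": -0.11}])

```text
t: 25.5
ee_pos: [656.0, -59.0, 138.1]
tcp_rot: [[-0.114, 0.994, -0.001], [0.994, 0.114, 0.0], [0.0, -0.001, -1.0]]
wrist_force: [0.6, 0.1, -0.3]
gripper_width: 85.4
grasp_force: 0.0
```

Run:
```python
from h import *
c=r.capture("wrist"); np.save("w7.npy",c,allow_pickle=True)
s=r.observe();print(s["ee_pos"],s["tcp_rot"],s["gripper_width"],s["grasp_force"])
im=c["color"][:,:,::-1].copy()
tp=np.array(s["ee_pos"])
q=proj(c,[tp*[1,1,0]+[0,0,74]])[0]; cv2.drawMarker(im,tuple(q.round().astype(int)),(0,0,0),0,12,1); print(q*1.5625)
cv2.imwrite("pics/w7.png",cv2.resize(im,(800,600)))
```

```text
[656.19630292 -59.05489676 138.42782551] [[-1.13854637e-01  9.93497163e-01 -7.13124534e-04]
 [ 9.93497403e-01  1.13854733e-01  9.54861308e-05]
 [ 1.76057803e-04 -6.97615834e-04 -9.99999741e-01]] 85.12322484617998 0.0
[403.7407894  306.08906076]
```

View pics/w7.png

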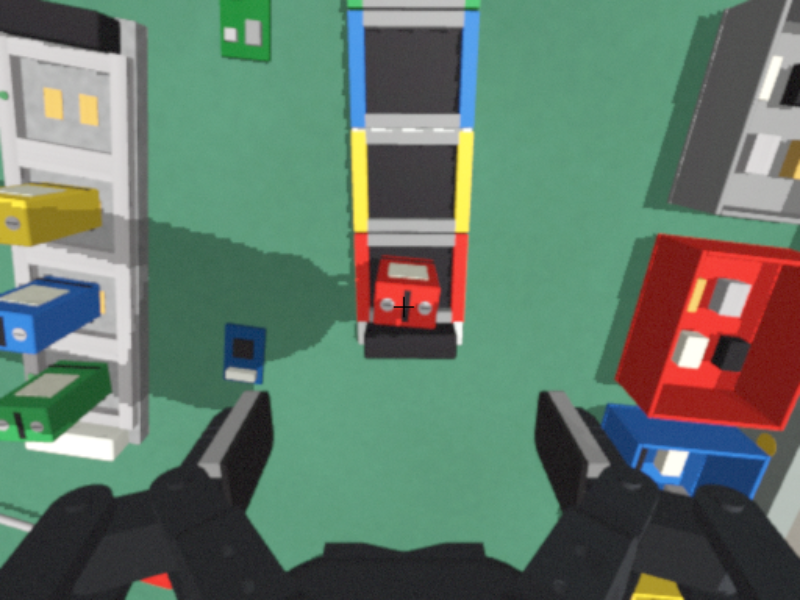

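Red's top is centred at about (406, 306), right under the marker; the other three stand in bays 1–3. Grasping red the same way.

Call:
arm_command(commands=[{"xyz": [-0.01, 0, 0.5], "yaw": 0}, {"xyz": [-0.01, 0, 1], "yaw": 0}, {"xyz": [-0.01, 0, 1], "yaw": 0}, {"xyz": [-0.01, 0, 1], "yaw": 0}])

```text
t: 25.95
ee_pos: [656.5, -59.9, 58.4]
tcp_rot: [[-0.114, 0.993, -0.002], [0.993, 0.114, 0.0], [0.001, -0.002, -1.0]]
wrist_force: [0.3, -0.1, 0.4]
gripper_width: 85.1
grasp_force: 0.0
```

Call:
arm_command(commands=[{"xyz": [0, 0, 0.21], "yaw": 0}, {"xyz": [0, 0, 0.21], "yaw": 0}, {"xyz": [0, 0, 0.21], "yaw": 0}])

```text
t: 26.25
ee_pos: [658.0, -60.2, 42.1]
tcp_rot: [[-0.114, 0.993, 0.001], [0.993, 0.114, -0.0], [-0.0, 0.001, -1.0]]
wrist_force: [0.4, 0.7, -0.9]
gripper_width: 85.3
grasp_force: 0.0
```

Call:
arm_command(commands=[{"xyz": [0, 0, 0], "yaw": 0}, {"xyz": [0, 0, 0], "yaw": 0}, {"xyz": [0, 0, 0], "yaw": 0}, {"xyz": [0, 0, 0], "yaw": 0}, {"xyz": [0, 0, 0], "yaw": 0}], fingers=1, grip_force=40)

```text
t: 26.75
ee_pos: [658.1, -60.2, 42.1]
tcp_rot: [[-0.114, 0.993, 0.001], [0.993, 0.114, -0.0], [-0.0, 0.001, -1.0]]
wrist_force: [-1.1, 0.7, 4.1]
gripper_width: 33.0
grasp_force: 39.2
```

Call:
arm_command(commands=[{"xyz": [0, 0, 0], "yaw": 0}, {"xyz": [0, 0, 0], "yaw": 0}, {"xyz": [0, 0, 0], "yaw": 0}])

```text
t: 27.05
ee_pos: [658.1, -60.2, 42.1]
tcp_rot: [[-0.114, 0.993, 0.001], [0.993, 0.114, -0.0], [-0.0, 0.001, -1.0]]
wrist_force: [-1.1, 0.5, 6.0]
gripper_width: 32.9
grasp_force: 39.3
```

Call:
arm_command(commands=[{"xyz": [0, 0, -0.5], "yaw": 0}, {"xyz": [0, 0, -1], "yaw": 0}, {"xyz": [0, 0, -1], "yaw": 0}, {"xyz": [0, 0, -1], "yaw": 0}])

```text
t: 27.45
ee_pos: [658.5, -60.2, 122.5]
tcp_rot: [[-0.114, 0.993, 0.002], [0.993, 0.114, -0.0], [-0.001, 0.002, -1.0]]
wrist_force: [-0.3, 0.6, -1.4]
gripper_width: 33.2
grasp_force: 39.5
```

Call:
arm_command(commands=[{"xyz": [0.22, -0.41, -0.1], "yaw": 0}, {"xyz": [0.44, -0.82, -0.2], "yaw": 0}, {"xyz": [0.44, -0.82, -0.2], "yaw": 0}, {"xyz": [0.44, -0.82, -0.2], "yaw": 0}])

```text
t: 27.85
ee_pos: [587.2, -32.2, 135.7]
tcp_rot: [[-0.115, 0.993, -0.002], [0.993, 0.115, 0.0], [0.001, -0.002, -1.0]]
wrist_force: [1.5, -0.3, -0.3]
gripper_width: 32.5
grasp_force: 39.6
```

Call:
arm_command(commands=[{"xyz": [0.22, -0.41, 0], "yaw": 0}, {"xyz": [0.44, -0.82, 0], "yaw": 0}, {"xyz": [0.44, -0.82, 0], "yaw": 0}, {"xyz": [0.44, -0.82, 0], "yaw": 0}])

```text
t: 28.25
ee_pos: [519.6, -5.3, 136.9]
tcp_rot: [[-0.115, 0.993, -0.0], [0.993, 0.115, -0.0], [-0.0, -0.0, -1.0]]
wrist_force: [0.5, -1.0, -0.5]
gripper_width: 33.0
grasp_force: 39.7
```

Call:
arm_command(commands=[{"xyz": [0.22, -0.41, 0], "yaw": 0.05}, {"xyz": [0.43, -0.82, 0], "yaw": 0.11}, {"xyz": [0.43, -0.82, 0], "yaw": 0.11}, {"xyz": [0.43, -0.82, 0], "yaw": 0.11}, {"xyz": [0.43, -0.82, 0], "yaw": 0.11}])

```text
t: 28.75
ee_pos: [452.3, 20.8, 138.2]
tcp_rot: [[0.058, 0.998, 0.002], [0.998, -0.058, -0.0], [-0.0, 0.002, -1.0]]
wrist_force: [0.1, -0.2, -1.1]
gripper_width: 32.6
grasp_force: 39.8
```

Call:
arm_command(commands=[{"xyz": [0, 0, 0], "yaw": 0}, {"xyz": [0, 0, 0], "yaw": 0}])

```text
t: 28.95
ee_pos: [451.1, 21.1, 137.5]
tcp_rot: [[0.058, 0.998, 0.0], [0.998, -0.058, -0.0], [-0.0, 0.0, -1.0]]
wrist_force: [0.3, -0.1, 0.0]
gripper_width: 32.9
grasp_force: 39.8
```

Call:
arm_command(commands=[{"xyz": [0, 0, 0.3], "yaw": 0}, {"xyz": [0, 0, 0.6], "yaw": 0}, {"xyz": [0, 0, 0.85], "yaw": 0}, {"xyz": [0, 0, 0.9], "yaw": 0}, {"xyz": [0, 0, 0.9], "yaw": 0}])

```text
t: 29.45
ee_pos: [449.9, 21.4, 64.9]
tcp_rot: [[0.058, 0.998, -0.002], [0.998, -0.058, 0.0], [0.0, -0.002, -1.0]]
wrist_force: [-0.3, 0.2, -0.8]
gripper_width: 33.0
grasp_force: 39.8
```

Call:
arm_command(commands=[{"xyz": [0, 0, 0.1], "yaw": 0}, {"xyz": [0, 0, 0.2], "yaw": 0}, {"xyz": [0, 0, 0.26], "yaw": 0}, {"xyz": [0, 0, 0.29], "yaw": 0}, {"xyz": [0, 0, 0.29], "yaw": 0}])

```text
t: 29.95
ee_pos: [450.3, 21.5, 42.3]
tcp_rot: [[0.058, 0.998, 0.0], [0.998, -0.058, -0.0], [-0.0, 0.0, -1.0]]
wrist_force: [1.0, -0.0, -1.1]
gripper_width: 32.9
grasp_force: 39.8
```

Call:
arm_command(commands=[{"xyz": [0, 0, 0], "yaw": 0}, {"xyz": [0, 0, 0], "yaw": 0}])

```text
t: 30.15
ee_pos: [450.3, 21.5, 42.3]
tcp_rot: [[0.058, 0.998, 0.0], [0.998, -0.058, -0.0], [-0.0, 0.0, -1.0]]
wrist_force: [0.2, 0.8, -1.5]
gripper_width: 33.0
grasp_force: 39.8
```

Release, rise, back away to +y, then check from the fixed cameras.

Call:
arm_command(commands=[{"xyz": [0, 0, 0], "yaw": 0}, {"xyz": [0, 0, 0], "yaw": 0}, {"xyz": [0, 0, 0], "yaw": 0}, {"xyz": [0, 0, 0], "yaw": 0}, {"xyz": [0, 0, 0], "yaw": 0}], fingers=-1)

```text
t: 30.65
ee_pos: [450.3, 21.5, 42.3]
tcp_rot: [[0.058, 0.998, 0.0], [0.998, -0.058, -0.0], [-0.0, 0.0, -1.0]]
wrist_force: [-0.6, 0.4, -0.0]
gripper_width: 85.4
grasp_force: 0.0
```

Call:
arm_command(commands=[{"xyz": [0, 0, 0], "yaw": 0}, {"xyz": [0, 0, -0.2], "yaw": 0}, {"xyz": [0, 0, -0.6], "yaw": 0}, {"xyz": [0, 0, -1], "yaw": 0}, {"xyz": [0, 0, -1], "yaw": 0}])

```text
t: 31.15
ee_pos: [453.8, 21.1, 127.0]
tcp_rot: [[0.058, 0.998, 0.009], [0.998, -0.058, -0.001], [-0.001, 0.009, -1.0]]
wrist_force: [1.4, 0.5, 1.2]
gripper_width: 85.3
grasp_force: 0.0
```

Call:
arm_command(commands=[{"xyz": [0.5, 0, -0.5], "yaw": 0}, {"xyz": [1, 0, -1], "yaw": 0}, {"xyz": [1, 0, -1], "yaw": 0}, {"xyz": [1, 0, -1], "yaw": 0}])

```text
t: 31.55
ee_pos: [455.9, 102.4, 203.5]
tcp_rot: [[0.055, 0.998, 0.003], [0.998, -0.055, 0.0], [0.0, 0.003, -1.0]]
wrist_force: [-0.7, 0.3, -0.4]
gripper_width: 85.4
grasp_force: 0.0
```

Call:
arm_command(commands=[{"xyz": [1, 0, 0], "yaw": 0}, {"xyz": [1, 0, 0], "yaw": 0}, {"xyz": [1, 0, 0], "yaw": 0}])

```text
t: 31.85
ee_pos: [458.3, 182.5, 199.6]
tcp_rot: [[0.056, 0.998, -0.004], [0.998, -0.056, -0.0], [-0.0, -0.004, -1.0]]
wrist_force: [0.5, -1.2, 0.3]
gripper_width: 85.3
grasp_force: 0.0
```

Call:
arm_command(commands=[{"xyz": [1, 0, 0], "yaw": 0}, {"xyz": [1, 0, 0], "yaw": 0}, {"xyz": [1, 0, 0], "yaw": 0}])

```text
t: 32.15
ee_pos: [463.4, 261.9, 199.8]
tcp_rot: [[0.056, 0.998, -0.003], [0.998, -0.056, -0.001], [-0.001, -0.003, -1.0]]
wrist_force: [0.2, 0.0, 1.1]
gripper_width: 85.4
grasp_force: 0.0
```

Run:
```python
from h import *
tr=[446.2,-67.5,-.06]; out=[]
for n in ("top","scene"):
    c=r.capture(n); im=c["color"][:,:,::-1].copy()
    for y in (-90,-30,30,90):
        q=proj(c,rackpts(tr,[(a,y+b,74) for a,b in((-17,-12),(17,-12),(17,12),(-17,12))])); cv2.polylines(im,[(q*16).round().astype(int)],True,(255,0,255),1,cv2.LINE_AA,4)
    q=proj(c,[[446,-67,40]])[0].astype(int); out.append(cv2.resize(im[max(0,q[1]-70):q[1]+70,q[0]-90:q[0]+90],(720,560) if 0 else (540,420),interpolation=cv2.INTER_CUBIC)[:, :400] if 0 else cv2.resize(im[max(0,q[1]-70):max(0,q[1]-70)+140,q[0]-90:q[0]+90],(386,300),interpolation=cv2.INTER_CUBIC))
cv2.imwrite("pics/end.png",cv2.resize(np.hstack(out),(800,311)))
```

```text
(no output)
```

View pics/end.png

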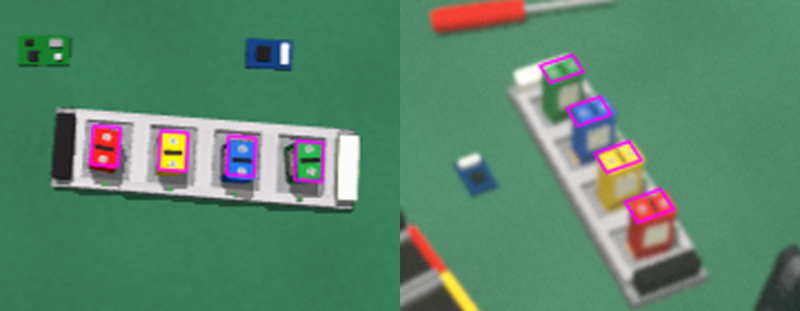

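All four stand upright, with their tops on the outlines expected for centred modules. The order from the white block is green, blue, yellow, red.

```bash
python3 -c "
from workcell import r
print(r.job_done())"
```

```text
the job is handed in; nothing more can be done
None
```

All four modules now stand upright in the test rack, in the order green, blue, yellow, red from its white end block; the job was handed in at about 32 s and returned no verdict.

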